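# Feel for the step and load the trophy spacer in its engraving jig

## Task

Take the aluminium spacer that lies on the black rubber mat: before you move it, touch one of its ends with the fingers to feel whether it is the thin or the thick one. Then lay it gently on the steel jig plate the right way round, turned end for end if need be, so that it lies flat and square in the middle of the plate with its thin end reaching over the raised ledge. Leave the other spacer on the bench where it is.

Things in the scene. Friction and masses are not known exactly. Their poses are not given: they have to be found in the camera images.
- spacer_a_center (a point): Aluminium spacer lying along x, 300 g, 100 mm long: the middle 44 mm is 40 x 40 mm (it rests on this), one 28 mm end is 36 x 36 mm (thick), the other 24 x 24 mm (thin), all on one axis. Point: its middle, 20 mm over its support; grip here across y. The thin end may be at +x or -x, the axes do not tell: a pinch across y 44 mm along x closes on 24 mm if thin, 36 mm if thick.
- spacer_b_center (a point): Second spacer, same sizes, same point and axes as the first; its thin end too may be at +x or -x. One spacer (either) lies on the mat, the other on the bare bench. At rest the thin end's underside is 8 mm above the support and the thick end's 2 mm; the shoulders are 22 mm either side of the point.
- mat_middle (a point): Middle of a black rubber mat, 170 x 170 mm and 1 mm thin, flat on the bench (bench height, z up). The spacer to load has its middle within 40 mm of this point; the other is at least 130 mm away.
- jig_seat (a point): Middle of the top face of the fixed dark jig plate, 150 (x) by 84 (y) mm, top 10 mm above the bench; z up. A bright steel ledge crosses it from 34 to 52 mm along +x, 6.5 mm above the top. The spacer's middle belongs above this point, thin end to +x: it then clears the ledge by 1.5 mm, the shoulder is 12 mm short of it. A thick end would ride up on the ledge. The rest of the plate is clear.
There are look-alikes about, which are no part of the job. Leave any green, orange or pink look-alike of the part that bears spacer_a_center alone.

How it is judged:
On the way:
1. an end of the spacer on the mat (28 mm or more from its middle) is felt with the fingers while it is still within 30 mm of where it lay (((contact force between the fingers and spacer_a above 0.5 N and (x of the grasp point in the frame of spacer_a_center above 0.028 m or x of the grasp point in the frame of spacer_a_center below -0.028 m) and horizontal distance between spacer_a_center and mat_middle below 0.1 m and distance of spacer_a_center from where it was at the start of the episode below 0.03 m) or (contact force between the fingers and spacer_b above 0.5 N and (x of the grasp point in the frame of spacer_b_center above 0.028 m or x of the grasp point in the frame of spacer_b_center below -0.028 m) and horizontal distance between spacer_b_center and mat_middle below 0.1 m and distance of spacer_b_center from where it was at the start of the episode below 0.03 m))), for 0.1 s.
At the end, for the whole second after the job is handed in: The spacer from the mat lies flat on the jig plate (3 deg), thin end over the ledge, its middle at most 12 mm short of or 20 mm past the seat point along the plate, 18 mm across, its length within 12 deg of the plate's; the other spacer is within 20 mm of its start (((x of spacer_a_center in the frame of jig_seat between -0.012 and 0.02 m and y of spacer_a_center in the frame of jig_seat between -0.018 and 0.018 m and z of spacer_a_center in the frame of jig_seat between 0.015 and 0.024 m and angle between spacer_a_center's own z axis and vertical below 0.05 rad and angle between the x axis of spacer_a_center and the x axis of jig_seat, either way round below 0.21 rad and distance of spacer_b_center from where it was at the start of the episode below 0.02 m and horizontal distance between spacer_b_center and mat_middle above 0.13 m) or (x of spacer_b_center in the frame of jig_seat between -0.012 and 0.02 m and y of spacer_b_center in the frame of jig_seat between -0.018 and 0.018 m and z of spacer_b_center in the frame of jig_seat between 0.015 and 0.024 m and angle between spacer_b_center's own z axis and vertical below 0.05 rad and angle between the x axis of spacer_b_center and the x axis of jig_seat, either way round below 0.21 rad and distance of spacer_a_center from where it was at the start of the episode below 0.02 m and horizontal distance between spacer_a_center and mat_middle above 0.13 m))); the robot touches nothing.
It fails at once if a spacer is pressed on the jig with over 80 N (contact force between any of spacer_a, spacer_b and jig above 80 N).
It fails at once if a spacer is let fall (over 0.6 m/s while out of the fingers, a drop of about 20 mm) ((contact force between the fingers and spacer_a below 0.1 N and linear speed of spacer_a above 0.6 m/s) or (contact force between the fingers and spacer_b below 0.1 N and linear speed of spacer_b above 0.6 m/s)).
It also fails if it takes over 54 s, if anything falls off the work surface, if the arm or the gripper's body presses on something with over 40 N, if the wrist force passes 120 N, or if a joint passes its speed limit or range.

## Robot

A 6-joint arm with a two-finger parallel gripper is mounted at the origin on the work surface. World frame = base frame: x ahead of the robot, y to its left, z up, the work surface at z = 0. Lengths are in m, angles in rad, forces in N, time in s.
With the tool pointing down it reaches from about 0.35 to 0.775 m from the base axis. Payload 7.3 kg.
Tool frame: the origin (TCP) lies on the mounting face of the last link; the fingertips stand 178 mm ahead of it and the grasp point (between the pads) lies 159 mm ahead of it (robot.tcp_to_tips is the distance from the TCP to the fingertips, in m); z points along the fingers, y is the direction in which the jaws open and shut (so a half turn about z gives the same grasp; the last joint's range is limited). The gripper opens to 92 mm and grips with 3 to 60 N. Pads are 19 mm wide; open, the fingers measure 130 mm over their backs; the gripper's body (75 mm by 190 mm) begins 47 mm behind the grasp point.
Start: joints at [1.129, 0.342, 1.524, -0, 1.275, -0.146], TCP at [0.153, 0.502, 0.405] pointing down, gripper open.
Joint ranges: [-2.53, 2.53], [-0.77, 2.02], [0.04, 2.7], [-1, 4.14], [0.28, 2.66], [-3.11, 3.11]. Speed limits (rad/s): [2.57, 2.57, 3.14, 3.14, 3.14, 3.14].

## Interface

Orientations are given as [roll, pitch, yaw] about the fixed x, y, z axes, in that order (R = Rz(yaw) Ry(pitch) Rx(roll)).
In Python, from cell import robot, viewer gives the robot as it stands.
- The arm moves only by the shell command python3 -m creep 'ROWS' [OPENING] [FORCE]. ROWS is JSON, a list that holds one entry, the list of rows, each a list of 6 numbers: the shift along the world's x, y, z in mm, then the turn, a rotation vector about the world's x, y, z in degrees. A call has 1 to 5 rows; each row shifts and turns the pose as measured when the row begins; what a row does not reach is not made up. A row lasts 1/12 s, in which the tool goes at most 41.7 mm and 7.16 degrees, less where a joint would pass 70% of its speed; a pose out of reach is approached as far as the arm can. A call with a gripper value outside its range is refused whole. OPENING is the closure, from -1 (fully open) to 1 (shut), set as the call begins (- or left out, the last holds). The fingers move at their own pace and stop on an object; FORCE is the grip in N (left out, the last holds). Time passes only in rows, so rows that do not move let the fingers close. It gives the time, the measured TCP pose, the force and the opening at its end, in the units of the state.
- robot.observe(): the state, without advancing time (a new reading comes with each control period).
- viewer.read_camera(name): name is "scene" or "top" or "wrist"; returns the picture (420x560x3 uint8, blue, green, red); there is no depth.
- viewer.camera_model(name): a dict with "fx", "fy", "cx", "cy" (pixels), "k1" (the pictures are not rectified: a ray, as slopes to the right and down, at radius r is drawn at 1 + k1 r^2 times it, then the intrinsics apply), "pose" (4x4, takes a point from camera to world coordinates); the wrist camera has in their place "mount" (4x4, takes a point from camera to tool coordinates, whose origin is the TCP and whose axes are the flange's). Camera axes: x right, y up, looking along -z (the intrinsics and any distortion apply to the point x, -y, -z); pixel columns grow to the right and rows downward; lengths in m; the calibration is good to about 2 mm. A picture is of the moment at which its call begins: read the wrist's pose just before it. camera_model takes no time and is no camera call.
- robot.hand_in(): hands the job in, once; it reports no verdict.
The state is a dict: "time": time; "qpos": joint angles; "qvel": joint speeds; "joint_efforts": joint torques, N m; "tool_pos": TCP position; "tool_rot": TCP orientation; "contact_force": force on the tool from outside, world axes, zero at the start; "torque": the same for the moment, N m; "opening": finger opening in m.
Only numpy, scipy, OpenCV 4.12 (cv2) and the standard library are available. Lean on these libraries where they do the work, as an engineer would, in place of code of your own. Each camera call takes 0.05 s, during which the arm holds its last target. There are 200 camera calls.

## Working session

There is one attempt and no reset: what is moved stays moved. The work goes in short steps, Python scripts to look and compute and a shell command to move; the robot and the scene stay as the last step left them, time stands still between calls to the robot, and variables do not carry over. Pictures are saved under pics/ and viewed, about 8 in all and at most 12, crops included, and the job is handed in when it is done.

```bash
ls; mkdir -p pics
cat > h.py <<'E'
import numpy as np, cv2
from cell import robot, viewer
from scipy.spatial.transform import Rotation as R
def grab(n):
    s=robot.observe(); return s, viewer.read_camera(n).copy()
def campose(n,s=None):
    m=viewer.camera_model(n)
    if n!='wrist': return m,np.array(m['pose'])
    T=np.eye(4); T[:3,:3]=R.from_euler('xyz',s['tool_rot']).as_matrix(); T[:3,3]=s['tool_pos']
    return m,T@np.array(m['mount'])
def ray(n,uv,z,s=None):
    m,P=campose(n,s); uv=np.atleast_2d(np.array(uv,float))
    K=np.array([[m['fx'],0,m['cx']],[0,m['fy'],m['cy']],[0,0,1.]])
    p=cv2.undistortPoints(uv[:,None],K,np.array([m['k1'],0,0,0.]))[:,0]
    d=np.c_[p[:,0],-p[:,1],-np.ones(len(p))]@P[:3,:3].T; o=P[:3,3]
    return o+d*((z-o[2])/d[:,2])[:,None]
E
python3 - <<'E'
from h import *
a=[]
for n in ['top','scene']:
    s,i=grab(n); cv2.imwrite(f'pics/{n}0.png',i); print(viewer.camera_model(n))
print(viewer.camera_model('wrist')); print(s)
E
```

```text
pics
{'fx': 421.7139338845063, 'fy': 421.7139338845063, 'cx': 285.0598185181946, 'cy': 206.42118311369774, 'k1': -0.014484754022842909, 'pose': array([[-0.00447792,  0.99524199, -0.09733101,  0.33291293],
       [-0.99985015, -0.00608365, -0.01620712, -0.01578018],
       [-0.01672213,  0.09724385,  0.9951201 ,  1.02885437],
       [ 0.        ,  0.        ,  0.        ,  1.        ]])}
{'fx': 419.9221411512449, 'fy': 419.9221411512449, 'cx': 285.54974941283314, 'cy': 208.7846100258335, 'k1': -0.03284258308271739, 'pose': array([[-0.77511174, -0.45862471,  0.43458621,  0.79148148],
       [ 0.63153292, -0.58325675,  0.5108598 ,  0.41945954],
       [ 0.01918241,  0.67042892,  0.74172575,  0.67291299],
       [ 0.        ,  0.        ,  0.        ,  1.        ]])}
{'fx': 301.68398107558806, 'fy': 301.68398107558806, 'cx': 285.60223824757674, 'cy': 206.3588886067007, 'k1': -0.03591688031271695, 'mount': array([[-2.87657170e-04,  9.67852338e-01,  2.51518923e-01,
         6.84360439e-02],
       [ 9.99999876e-01,  3.80552263e-04, -3.20696600e-04,
         8.62288035e-05],
       [-4.06103049e-04,  2.51518799e-01, -9.67852328e-01,
         1.82184629e-02],
       [ 0.00000000e+00,  0.00000000e+00,  0.00000000e+00,
         1.00000000e+00]])}
{'time': 0.05, 'qpos': array([ 1.12901041e+00,  3.42717149e-01,  1.52503541e+00, -1.50245402e-05,
        1.27539675e+00, -1.46009398e-01]), 'qvel': array([-9.07002291e-05, -7.53779022e-04, -2.44822322e-03,  8.02299869e-04,
       -2.18663456e-03,  6.59744790e-04]), 'joint_efforts': array([ 2.57950232e-03, -4.32424664e+01, -2.44998121e+01,  7.19944574e-02,
        5.22378192e-02, -1.30781069e-05]), 'tool_pos': array([0.15295255, 0.50207737, 0.40404122]), 'tool_rot': array([-3.14005047e+00, -2.12265645e-04,  2.84582035e+00]), 'contact_force': array([ 0.9451924 , -0.18764261,  0.17807113]), 'torque': array([-0.00355704, -0.00827775, -0.02338191]), 'opening': 0.09183958951034311}
```

View pics/top0.png

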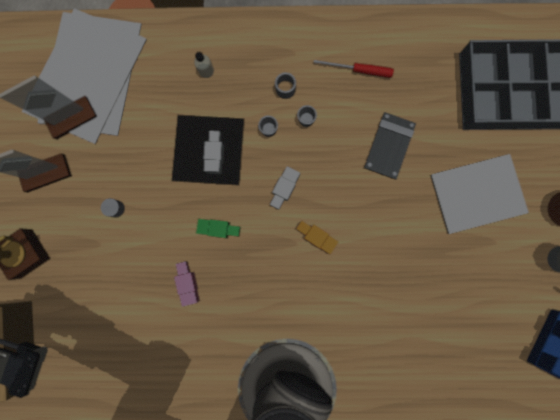

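View pics/scene0.png

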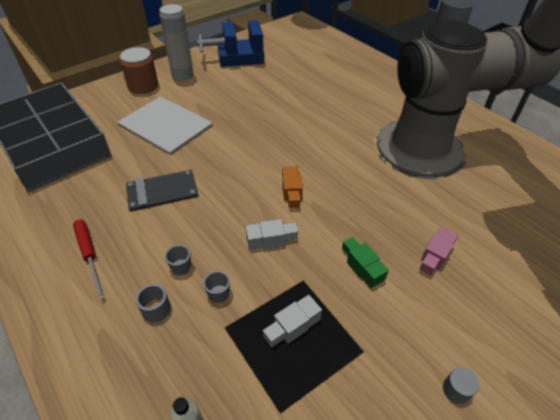

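The top view shows the mat at about (208,150) with its spacer at (213,152), lying along world x. The jig is at (390,146) with its bright ledge near (398,127), and the other spacer is on the bench at (285,187). The narrow end looks like the upper one, towards +x, which I'll check by touch. Next I measure.

```bash
cat > m.py <<'E'
from h import *
i=cv2.imread('pics/top0.png'); hsv=cv2.cvtColor(i,cv2.COLOR_BGR2HSV)
def big(mask,box):
    m=np.zeros_like(mask); x0,y0,x1,y1=box; m[y0:y1,x0:x1]=mask[y0:y1,x0:x1]
    m=cv2.morphologyEx(m,cv2.MORPH_OPEN,np.ones((2,2)))
    return max(cv2.findContours(m,0,1)[0],key=cv2.contourArea)
def rep(name,c,z):
    p=ray('top',cv2.boxPoints(cv2.minAreaRect(c)),z)
    (cx,cy),(w,h),a=cv2.minAreaRect((p[:,:2]*1000).astype(np.float32))
    e=p[1]-p[0] if np.linalg.norm(p[1]-p[0])>np.linalg.norm(p[2]-p[1]) else p[2]-p[1]
    print(name,round(cx,1),round(cy,1),'size',round(w),round(h),'long axis deg',np.degrees(np.arctan2(e[1],e[0])).round(1))
v,sat=hsv[...,2],hsv[...,1]
rep('mat',big(((v<45)*255).astype('uint8'),(150,90,260,210)),.001)
rep('spA',big(((v>90)*255).astype('uint8'),(185,120,235,182)),.035)
rep('spB',big(((v>110)&(sat<60)).astype('uint8')*255,(262,160,308,215)),.034)
rep('jig',big(((sat<70)*255).astype('uint8'),(350,100,425,190)),.010)
rep('ledge',big(((sat<70)&(v>95)).astype('uint8')*255,(370,112,420,145)),.0165)
E
python3 m.py
python3 - <<'E'
import cv2
i=cv2.imread('pics/top0.png')
a=cv2.resize(i[105:195,165:255],(390,390),interpolation=cv2.INTER_CUBIC);b=cv2.resize(i[105:195,345:435],(390,390),interpolation=cv2.INTER_CUBIC)
cv2.imwrite('pics/c1.png',cv2.hconcat([a,b]))
E
```

```text
mat 575.7 191.7 size 169 167 long axis deg -94.8
spA 564.3 173.4 size 96 39 long axis deg -179.4
spB 487.4 -4.9 size 36 71 long axis deg -26.6
jig 579.9 -259.8 size 88 150 long axis deg -20.9
ledge 620.2 -277.0 size 82 15 long axis deg -110.8
```

View pics/c1.png

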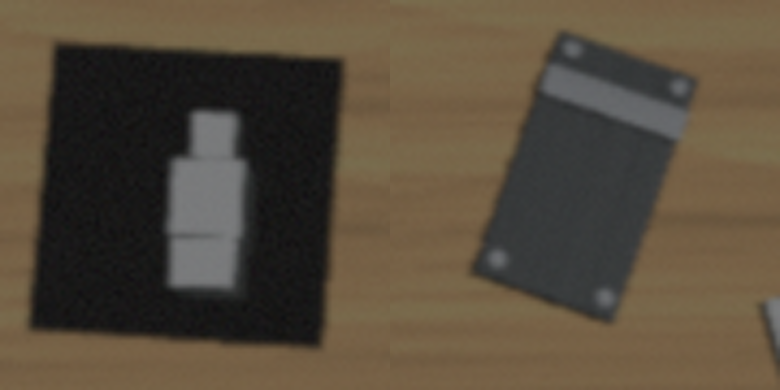

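The crop confirms that the narrow end points to +x: it is at the top, (214,133) in the crop, with the thick end at (204,263). The jig plate's ledge side is also at the top, at about -21° yaw. Sizes match what was given. I move above the spacer and take a close look.

```bash
python3 -m creep '[[[30,-24,-5,0,0,1],[30,-24,-5,0,0,1],[30,-24,-5,0,0,1],[30,-24,-5,0,0,1],[30,-24,-5,0,0,1]]]' -1 20
python3 -m creep '[[[30,-24,-5,0,0,1],[30,-24,-5,0,0,1],[30,-24,-5,0,0,1],[30,-24,-5,0,0,1],[30,-24,-5,0,0,1]]]'
python3 -m creep '[[[30,-24,-5,0,0,1],[30,-24,-5,0,0,1],[30,-24,-5,0,0,1]]]'
```

```text
time: 0.52
tool_pos: [0.3015, 0.3812, 0.3774]
tool_rot: [-3.141, -0.003, 2.95]
contact_force: [1.0, 0.8, 1.1]
opening: 0.0919
time: 0.93
tool_pos: [0.4568, 0.2536, 0.3501]
tool_rot: [-3.14, -0.005, 3.043]
contact_force: [0.1, 0.6, 0.5]
opening: 0.0916
time: 1.18
tool_pos: [0.5504, 0.1766, 0.3333]
tool_rot: [-3.14, -0.007, 3.097]
contact_force: [1.0, 1.1, 0.4]
opening: 0.0922
```

```bash
python3 -m creep '[[[0,0,0,0,0,0],[0,0,0,0,0,0]]]'
cat > w.py <<'E'
from h import *
import sys
s,i=grab('wrist'); cv2.imwrite(f'pics/{sys.argv[1]}.png',i)
z=float(sys.argv[2])
hsv=cv2.cvtColor(i,cv2.COLOR_BGR2HSV)
m=((hsv[...,2]>85)&(hsv[...,1]<60)).astype('uint8')*255
m=cv2.morphologyEx(m,cv2.MORPH_OPEN,np.ones((5,5)))
print(s['tool_pos'].round(4),np.degrees(s['tool_rot']).round(1))
for c in cv2.findContours(m,0,1)[0]:
    if cv2.contourArea(c)<1500: continue
    p=ray('wrist',c[:,0],z,s)[:,:2]*1000
    (cx,cy),(w,h),a=cv2.minAreaRect(p.astype(np.float32)); print(cv2.boundingRect(c),'c',round(cx,1),round(cy,1),'sz',round(w,1),round(h,1),'a',round(a,1))
E
python3 w.py w1 0.038
```

```text
time: 1.35
tool_pos: [0.5553, 0.1707, 0.3305]
tool_rot: [-3.138, -0.009, 3.09]
contact_force: [-0.5, 0.7, 0.3]
opening: 0.0918
[0.5553 0.1707 0.3305] [-179.8   -0.5  177.1]
(1, 359, 189, 45) c 748.5 -62.9 sz 231.8 61.2 a 87.3
(271, 162, 43, 98) c 562.0 175.6 sz 39.5 94.9 a 86.7
(64, 69, 64, 114) c 472.0 3.3 sz 40.6 101.2 a 62.4
```

View pics/w1.png

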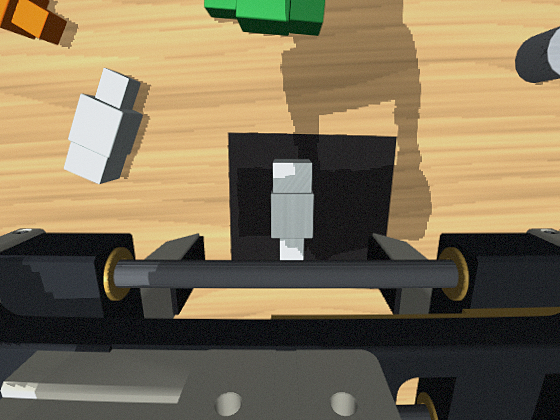

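The wrist view shows world +x pointing down. The wide block spans about (271–314, 192–238), the thick end is above it, and the thin end at (291,250) is partly hidden by the gripper bar. The axis is about -3.3°, matching the tool yaw of 177°.

Run:
```python
from h import *
s=robot.observe()
print((ray('wrist',[[292.5,192],[292.5,238],[271,215],[314,215]],.041,s)*1000).round(1))
print((ray('wrist',[[292,160]],.039,s)*1000).round(1))
```

```text
[[541.6 177.1  41. ]
 [586.3 175.   41. ]
 [562.5 156.   41. ]
 [564.5 196.2  41. ]]
[[512.6 178.   39. ]]
```

The spacer centre is at about (563.5, 176), and the thick end's edge agrees. I pinch the thin-looking end 44 mm out, at (607, 173.5).

```bash
python3 -m creep '[[[26,1,-10,0,-0.5,0],[26,1,-20,0,0,0],[0,0,-30,0,0,0],[0,0,-30,0,0,0],[0,0,-25,0,0,0]]]'
python3 -m creep '[[[0,0,-10,0,0,0],[0,0,0,0,0,0]]]'
```

```text
time: 1.82
tool_pos: [0.6066, 0.1785, 0.2198]
tool_rot: [3.142, 0.014, 3.096]
contact_force: [-0.1, 0.5, 0.1]
opening: 0.0921
time: 1.98
tool_pos: [0.6031, 0.1807, 0.2043]
tool_rot: [-3.14, 0.004, 3.098]
contact_force: [-0.9, 0.2, 0.2]
opening: 0.0923
```

```bash
python3 -m creep '[[[3,-7,-9,0,0,0],[0,0,-9,0,0,0],[0,0,0,0,0,0]]]'
python3 -m creep '[[[0,0,0,0,0,0]]]'
```

```text
time: 2.23
tool_pos: [0.6059, 0.1753, 0.1881]
tool_rot: [-3.141, 0.007, 3.102]
contact_force: [-0.1, -0.4, -1.1]
opening: 0.0918
time: 2.32
tool_pos: [0.6062, 0.1752, 0.1889]
tool_rot: [-3.141, 0.008, 3.101]
contact_force: [-0.1, -0.4, -0.3]
opening: 0.0913
```

```bash
python3 -m creep '[[[0,0,0,0,0,0],[0,0,0,0,0,0],[0,0,0,0,0,0],[0,0,0,0,0,0],[0,0,0,0,0,0]]]' 1 5
python3 -m creep '[[[0,0,0,0,0,0],[0,0,0,0,0,0],[0,0,0,0,0,0],[0,0,0,0,0,0],[0,0,0,0,0,0]]]'
```

```text
time: 2.73
tool_pos: [0.6073, 0.1752, 0.1925]
tool_rot: [3.141, 0.014, 3.101]
contact_force: [-0.0, -0.1, -1.0]
opening: 0.0628
time: 3.15
tool_pos: [0.6074, 0.1752, 0.193]
tool_rot: [3.141, 0.015, 3.101]
contact_force: [-0.1, -0.7, -0.3]
opening: 0.0298
```

```bash
python3 -m creep '[[[0,0,-4,0,0,0],[0,0,0,0,0,0],[0,0,0,0,0,0],[0,0,0,0,0,0],[0,0,0,0,0,0]]]'
python3 -m creep '[[[0,0,0,0,0,0],[0,0,0,0,0,0],[0,0,0,0,0,0]]]'
```

```text
time: 3.57
tool_pos: [0.6076, 0.1751, 0.1893]
tool_rot: [3.141, 0.016, 3.101]
contact_force: [-0.7, -0.4, 1.8]
opening: 0.0241
time: 3.82
tool_pos: [0.6076, 0.1751, 0.1894]
tool_rot: [3.141, 0.016, 3.101]
contact_force: [-0.4, 0.0, 1.0]
opening: 0.024
```

The pinch closes on 24.0 mm, so the +x end is the thin one and no end-for-end turn is needed. I open the fingers and slide to the middle.

```bash
python3 -m creep '[[[0,0,0,0,0,0],[0,0,0,0,0,0],[0,0,0,0,0,0],[0,0,0,0,0,0],[0,0,0,0,0,0]]]' -1 5
python3 -m creep '[[[0,0,0,0,0.8,0],[0,0,0,0,0,0],[0,0,0,0,0,0],[0,0,0,0,0,0],[0,0,0,0,0,0]]]'
python3 -m creep '[[[-15,0,0,0,0,0],[-15,1,0,0,0,0],[-13,1,0,0,0,0],[0,0,0,0,0,0]]]'
python3 w.py w2 0.038
```

```text
time: 4.23
tool_pos: [0.6073, 0.1752, 0.1884]
tool_rot: [3.141, 0.014, 3.101]
contact_force: [-1.0, 0.0, -0.5]
opening: 0.0529
time: 4.65
tool_pos: [0.6073, 0.1752, 0.1881]
tool_rot: [-3.142, -0.002, 3.101]
contact_force: [-0.1, -0.6, 0.8]
opening: 0.086
time: 4.98
tool_pos: [0.5633, 0.1769, 0.188]
tool_rot: [3.141, -0.0, 3.1]
contact_force: [0.3, 0.1, 1.0]
opening: 0.092
[0.5633 0.1769 0.188 ] [180.   -0.  177.6]
(0, 349, 401, 71) c 629.1 121.8 sz 234.5 50.9 a 88.8
(242, 288, 83, 32) c 578.9 175.5 sz 40.6 17.4 a 87.7
(114, 265, 344, 22) c 564.1 177.3 sz 168.0 11.0 a 87.2
(238, 165, 88, 95) c 532.7 176.8 sz 40.9 44.4 a 87.6
```

```bash
python3 -m creep '[[[0,0,-3,0,0,0],[0,0,0,0,0,0],[0,0,0,0,0,0],[0,0,0,0,0,0],[0,0,0,0,0,0]]]' 1 25
python3 -m creep '[[[0,0,0,0,0,0],[0,0,0,0,0,0],[0,0,0,0,0,0],[0,0,0,0,0,0],[0,0,0,0,0,0]]]'
python3 -m creep '[[[0,0,0,0,0,0],[0,0,0,0,0,0]]]'
```

```text
time: 5.45
tool_pos: [0.5676, 0.1766, 0.1855]
tool_rot: [3.14, 0.006, 3.099]
contact_force: [0.1, -0.8, 0.3]
opening: 0.0631
time: 5.87
tool_pos: [0.5682, 0.1763, 0.1853]
tool_rot: [3.141, 0.006, 3.099]
contact_force: [0.4, -0.1, -0.6]
opening: 0.0402
time: 6.03
tool_pos: [0.5682, 0.1763, 0.1853]
tool_rot: [3.141, 0.006, 3.099]
contact_force: [0.1, -0.8, -0.7]
opening: 0.0403
```

```bash
python3 -m creep '[[[0,0,10,0,0,0],[0,0,25,0,0,0],[0,0,30,0,0,0],[0,0,25,0,0,0],[0,-15,0,0,0,-1]]]'
python3 -m creep '[[[2,-38,0,0,0,-1.7],[2,-38,0,0,0,-1.7],[2,-38,0,0,0,-1.7],[2,-38,0,0,0,-1.7],[2,-38,0,0,0,-1.7]]]'
python3 -m creep '[[[2,-38,0,0,0,-1.7],[2,-38,0,0,0,-1.7],[2,-38,0,0,0,-1.7],[2,-30,0,0,0,-1.7],[0,-15,0,0,0,0]]]'
python3 -m creep '[[[0,0,0,0,0,0],[0,0,0,0,0,0]]]'
```

```text
time: 6.45
tool_pos: [0.5658, 0.1627, 0.277]
tool_rot: [3.141, -0.004, 3.083]
contact_force: [1.5, -0.0, -3.3]
opening: 0.0403
time: 6.87
tool_pos: [0.5739, -0.0276, 0.2822]
tool_rot: [3.139, 0.001, 2.94]
contact_force: [0.9, -0.6, -3.3]
opening: 0.0398
time: 7.28
tool_pos: [0.5796, -0.1983, 0.2844]
tool_rot: [3.14, 0.0, 2.811]
contact_force: [0.3, 0.5, -3.1]
opening: 0.0403
time: 7.45
tool_pos: [0.5786, -0.2028, 0.2846]
tool_rot: [3.14, -0.0, 2.805]
contact_force: [-0.7, 0.5, -3.0]
opening: 0.0399
```

```bash
python3 -m creep '[[[4,-30,0,0,0,-0.8],[4,-30,0,0,0,-0.8],[0,0,0,0,0,0],[0,0,0,0,0,0]]]'
python3 w.py w3 0.1; cp pics/w3.png pics/w3v.png
```

```text
time: 7.78
tool_pos: [0.5868, -0.2596, 0.2848]
tool_rot: [3.138, -0.004, 2.78]
contact_force: [-0.2, 1.0, -3.5]
opening: 0.0401
[ 0.5868 -0.2596  0.2848] [179.8  -0.2 159.3]
(1, 375, 183, 29) c 637.2 -424.5 sz 134.9 24.3 a 70.5
(244, 288, 85, 27) c 620.1 -270.9 sz 52.5 18.3 a 69.1
(240, 225, 89, 35) c 583.0 -258.1 sz 52.3 21.4 a 69.2
(240, 161, 85, 65) c 555.4 -248.6 sz 46.6 36.4 a 71.1
(234, 113, 81, 47) c 524.0 -241.8 sz 43.4 23.9 a 70.7
(0, 8, 145, 230) c 477.3 -374.7 sz 98.5 102.9 a 14.2
```

View pics/w3v.png

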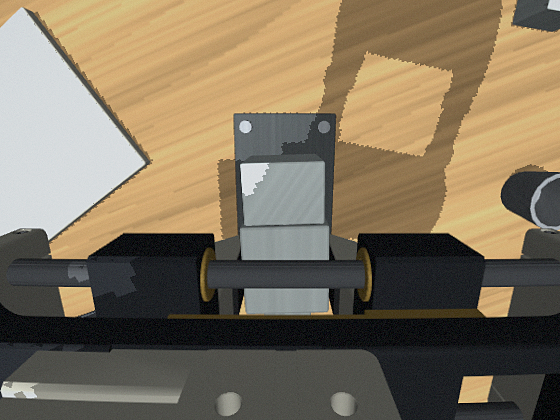

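The held spacer spans columns 240–328, with its rear shoulder at row 225 and its front shoulder at row 313. The jig's back corners are at (234,113) and (335,114).

Run:
```python
from h import *
s=robot.observe()
r=lambda p,z:(ray('wrist',p,z,s)*1000)[:,:2]
j=r([[234,113],[335,114],[245,127],[324,127]],.010); print('jig back corners, bolts',j.round(1),np.linalg.norm(j[1]-j[0]))
e=j[1]-j[0]; n=np.array([e[1],-e[0]])/np.linalg.norm(e); n*=np.sign(n[0]); print('jig axis',np.degrees(np.arctan2(n[1],n[0])))
print('jig centre from wrist',j[:2].mean(0)+75*n)
sp=r([[241,226],[328,226],[242,313],[328,313]],.1405);print('spacer mid block',sp.round(1),'centre',sp.mean(0))
sp=r([[241,163],[324,163]],.1385);print('thick end edge',sp.mean(0))
```

```text
jig back corners, bolts [[ 495.9 -269.3]
 [ 525.9 -192.2]
 [ 509.4 -265.1]
 [ 532.5 -204. ]] 82.63360740192763
jig axis -21.22615115851879
jig centre from wrist [ 580.8081166  -257.89058288]
spacer mid block [[ 554.6 -267.8]
 [ 568.1 -232. ]
 [ 595.  -284.3]
 [ 609.6 -245.9]] centre [ 581.82437353 -257.49658422]
thick end edge [ 535.41554461 -240.96354336]
```

The spacer is over the seat to within about 2 mm and lined up with the plate. I lower it now, slowly near the end.

```bash
python3 -m creep '[[[1,-1,-25,0,0,0],[1,-1,-25,0,0,0],[0,0,-18,0,0,0],[0,0,-6,0,0,0],[0,0,0,0,0,0]]]'
python3 -m creep '[[[0,0,0,0,0,0],[0,0,0,0,0,0]]]'
```

```text
time: 8.25
tool_pos: [0.5897, -0.2535, 0.211]
tool_rot: [3.137, -0.002, 2.789]
contact_force: [0.5, -0.2, -3.2]
opening: 0.04
time: 8.42
tool_pos: [0.5902, -0.2516, 0.212]
tool_rot: [3.137, -0.002, 2.791]
contact_force: [0.0, -0.7, -2.9]
opening: 0.0401
```

```bash
python3 -m creep '[[[-1,-6,0,0,0,-0.7],[-1,-4,-5,0.2,0,0],[0,-1,-5,0,0,0],[0,-1,-3,0,0,0],[0,0,0,0,0,0]]]'
python3 -m creep '[[[0,0,0,0,0,0]]]'
```

```text
time: 8.83
tool_pos: [0.589, -0.2652, 0.2024]
tool_rot: [3.135, 0.004, 2.778]
contact_force: [-0.1, -0.5, -3.6]
opening: 0.04
time: 8.92
tool_pos: [0.5889, -0.2655, 0.2023]
tool_rot: [3.135, 0.004, 2.778]
contact_force: [-0.3, 0.1, -3.5]
opening: 0.04
```

```bash
python3 -m creep '[[[0,3,-2,0,0,0],[0,0,-2,0,0,0],[0,0,-2,0,0,0],[0,0,0,0,0,0]]]'
python3 -m creep '[[[0,0,-1,0,0,0],[0,0,0,0,0,0]]]'
```

```text
time: 9.25
tool_pos: [0.5888, -0.2622, 0.1956]
tool_rot: [3.135, 0.003, 2.777]
contact_force: [-0.1, 0.7, -2.7]
opening: 0.0403
time: 9.42
tool_pos: [0.589, -0.2621, 0.1957]
tool_rot: [3.135, 0.004, 2.778]
contact_force: [-0.6, -0.2, -3.6]
opening: 0.0404
```

```bash
python3 -m creep '[[[0,0,-1.5,0,0,0],[0,0,0,0,0,0]]]'
python3 -m creep '[[[0,0,-1.5,0,0,0],[0,0,0,0,0,0]]]'
```

```text
time: 9.58
tool_pos: [0.5893, -0.2621, 0.1957]
tool_rot: [3.135, 0.006, 2.778]
contact_force: [0.2, 0.5, -3.7]
opening: 0.04
time: 9.75
tool_pos: [0.5896, -0.2621, 0.1956]
tool_rot: [3.136, 0.008, 2.779]
contact_force: [-0.0, -0.0, -2.9]
opening: 0.0401
```

Small steps don't take effect, and the force still shows the full weight. I try a slightly larger one.

```bash
python3 -m creep '[[[0,0,-2.5,0,0.2,0]]]'
python3 -m creep '[[[0,0,-2.5,0,0.2,0]]]'
```

```text
time: 9.83
tool_pos: [0.5901, -0.2621, 0.1951]
tool_rot: [3.137, 0.007, 2.779]
contact_force: [-6.2, 6.7, 28.3]
opening: 0.0397
time: 9.92
tool_pos: [0.5904, -0.262, 0.1951]
tool_rot: [3.138, 0.005, 2.779]
contact_force: [-8.0, 4.6, 20.7]
opening: 0.04
```

Contact: it is seated at the expected height. I relax and release.

```bash
python3 -m creep '[[[0,0,0,0,0,0],[0,0,0,0,0,0]]]'
python3 -m creep '[[[0,0,0,0,0,0],[0,0,0,0,0,0],[0,0,0,0,0,0],[0,0,0,0,0,0],[0,0,0,0,0,0]]]' -1 5
python3 -m creep '[[[0,0,0,0,0,0],[0,0,0,0,0,0],[0,0,0,0,0,0],[0,0,0,0,0,0]]]'
```

```text
time: 10.08
tool_pos: [0.5907, -0.2618, 0.196]
tool_rot: [3.138, 0.007, 2.779]
contact_force: [0.7, -0.4, -3.5]
opening: 0.0399
time: 10.5
tool_pos: [0.591, -0.2622, 0.1951]
tool_rot: [3.139, 0.008, 2.779]
contact_force: [0.0, -0.4, 0.5]
opening: 0.0686
time: 10.83
tool_pos: [0.591, -0.2623, 0.1948]
tool_rot: [3.139, 0.007, 2.779]
contact_force: [0.4, 0.5, -1.2]
opening: 0.0907
```

Released. I rise and back away so both fixed cameras see the plate.

```bash
python3 -m creep '[[[0,0,15,0,0,0],[0,0,25,0,0,0],[0,0,35,0,0,0],[0,0,35,0,0,0],[0,0,35,0,0,0]]]'
python3 -m creep '[[[-35,0,10,0,0,0],[-35,0,0,0,0,0],[-35,0,0,0,0,0],[-35,0,0,0,0,0],[0,0,0,0,0,0]]]'
python3 - <<'E'
from h import *
_,t=grab('top');_,c=grab('scene')
cv2.imwrite('pics/t9.png',t)
f=lambda a:cv2.resize(a,(400,400),interpolation=cv2.INTER_CUBIC)
cv2.imwrite('pics/f.png',cv2.hconcat([f(t[100:190,345:435]),f(c[130:250,100:220])]))
cv2.imwrite('pics/w9.png',grab('wrist')[1])
E
sed -e 's/top0/t9/' m.py > m9.py; python3 m9.py | grep spB
```

```text
time: 11.25
tool_pos: [0.588, -0.2607, 0.3342]
tool_rot: [3.135, -0.014, 2.778]
contact_force: [1.2, 0.4, 0.1]
opening: 0.092
time: 11.67
tool_pos: [0.4453, -0.2598, 0.3556]
tool_rot: [3.14, 0.008, 2.782]
contact_force: [1.3, 0.9, -0.7]
opening: 0.092Traceback (most recent call last):
  File "m9.py", line 14, in <module>
    rep('spA',big(((v>90)*255).astype('uint8'),(185,120,235,182)),.035)
              ~~~^^^^^^^^^^^^^^^^^^^^^^^^^^^^^^^^^^^^^^^^^^^^^^^^
  File "m9.py", line 6, in big
    return max(cv2.findContours(m,0,1)[0],key=cv2.contourArea)
ValueError: max() iterable argument is empty
```

View pics/f.png

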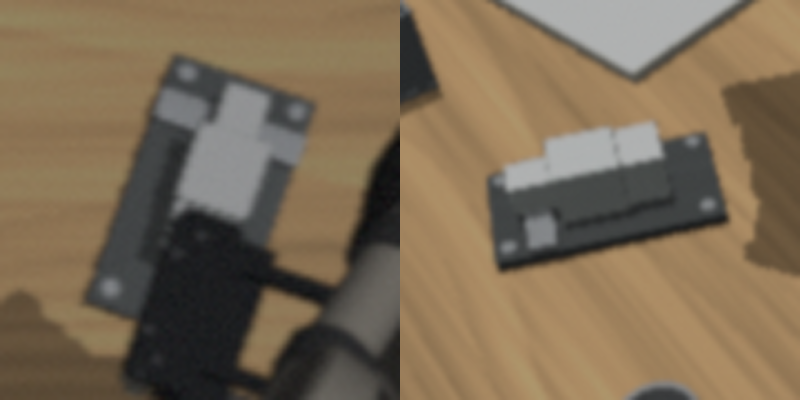

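The thin end lies over the ledge, square and flat. The arm still hides the rear half, so I back off a bit and measure.

```bash
python3 -m creep '[[[-30,30,20,0,0,0],[-20,35,0,0,0,0],[0,40,0,0,0,0],[0,40,0,0,0,0],[0,0,0,0,0,0]]]'
python3 - <<'E'
import re
s=open('m.py').read().replace("i=cv2.imread('pics/top0.png')","_,i=grab('top'); cv2.imwrite('pics/t10.png',i)")
s=s.split("rep('mat'")[0]+"""rep('seated',big(((v>108)&(sat<60)).astype('uint8')*255,(350,100,425,190)),.045)
rep('spB',big(((v>110)&(sat<60)).astype('uint8')*255,(262,160,308,215)),.034)
cv2.imwrite('pics/g.png',cv2.resize(i[80:220,250:435],(740,560),interpolation=cv2.INTER_CUBIC))
"""
open('m10.py','w').write(s)
E
python3 m10.py
```

```text
time: 12.23
tool_pos: [0.408, -0.118, 0.3701]
tool_rot: [3.138, 0.011, 2.78]
contact_force: [-0.6, 0.2, 0.3]
opening: 0.0917
seated 482.2 -216.3 size 139 43 long axis deg -115.9
spB 486.7 -5.5 size 41 72 long axis deg -29.7
```

View pics/g.png

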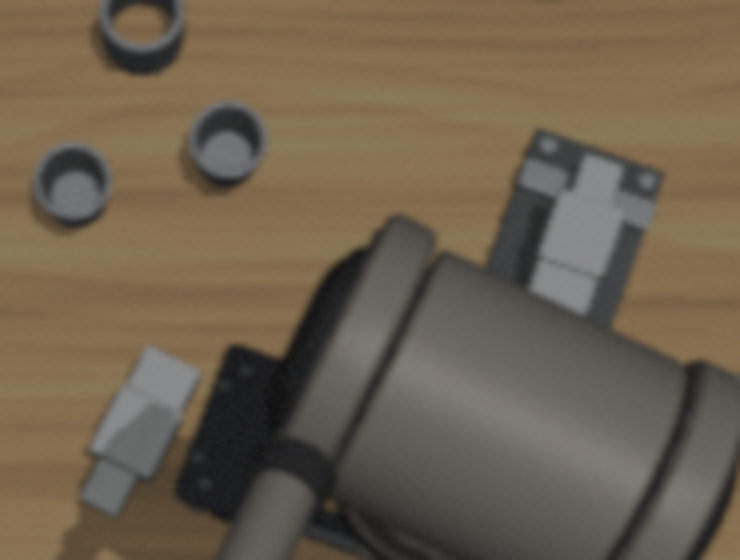

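The spacer's middle block has crop corners (560,190), (622,213), (538,258) and (600,277). The other spacer is where it was.

Run:
```python
from h import *
c=np.array([[560,190],[622,213],[538,258],[600,277]])/4+[250,80]
p=ray('top',c,.05)[:,:2]*1000; m=p.mean(0); a=p[:2].mean(0)-p[2:].mean(0)
d=np.radians(-21); u=np.array([np.cos(d),np.sin(d)])
for J in ([579.9,-259.8],[580.8,-257.9]): e=m-J; print(m.round(1),'along',e@u,'across',e@[-u[1],u[0]])
print('angle',np.degrees(np.arctan2(a[1],a[0])),'len',np.linalg.norm(a))
s=robot.observe(); print(s['time'],s['contact_force'])
```

```text
[ 588.  -260.3] along 7.789195285774408 across 2.426035160327203
[ 588.  -260.3] along 7.62987200606303 across 0.3297011953917253
angle -19.666045161363385 len 42.1770480196366
12.2833 [ 0.41694619 -2.10129817  0.33496184]
```

All within tolerance, and the arm is clear.

```bash
python3 -c "
from cell import robot; print(robot.hand_in())"
```

```text
the job is handed in; nothing more can be done
None
```

The spacer from the mat is on the jig plate with its thin end over the ledge, and the job was handed in at about 12.3 s of the 54 s allowed; `hand_in` reports no verdict.

- **Feel:** before lifting it I pinched the +x end, which closed on 24.0 mm, so that end is thin. No end-for-end turn was needed; I gripped the middle, carried it over and turned it about 18° to line up with the plate.
- **Placing:** the last small lowering steps did nothing, so I used slightly larger ones. The wrist force peaked at about 30 N as it touched down, under the 80 N limit, and the spacer was released at the expected height.
- **Position:** the last camera check put its middle about 8 mm past the seat point along the plate (allowed 20) and 0–2.5 mm across (allowed 18). Its length is within about 1.5° of the plate's.
- **Flatness:** I judged this only by eye from the pictures and from the height at release; I did not measure it.
- **Other spacer:** it reads within 1 mm of where it started, though its long-axis angle read 3° differently, probably from shadow.
- **Failed checks:** one check script crashed and one automatic outline picked up the arm instead of the spacer. The final position therefore comes from corner points I picked by hand in the top picture.

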